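# Dock the round lamp pod in its charging cradle

## Robot

A 7-joint arm with a two-finger parallel gripper is mounted at the origin on the work surface. World frame = base frame: x ahead of the robot, y to its left, z up, the work surface at z = 0. Lengths are in m, angles in rad, forces in N, time in s.
With the tool pointing down it reaches from about 0.4 to 0.85 m from the base axis. Payload 10.4 kg.
Tool frame: the origin (TCP) lies midway between the tips of the shut fingers; the grasp point (between the pads) lies 19 mm behind it; z points along the fingers, y is the direction in which the jaws open and shut (so a half turn about z gives the same grasp; the last joint's range is limited). The gripper opens to 85 mm and grips with 20 to 120 N. Pads are 22 mm wide; open, the fingers measure 114 mm over their backs; the gripper's body (76 mm by 85 mm) begins 54 mm behind the grasp point. The pads swing forward as they close: fully open they stand 13 mm farther back than shut.
Start: joints at [-1.27, 0.332, -0.065, 1.46, 0.022, 1.35, -0.088], TCP at [0.199, 0.593, 0.195] pointing down, gripper open.
Joint ranges: [-2.6, 2.6], [-0.5, 2.12], [-1.47, 1.34], [0.16, 2.42], [-1.27, 4.41], [0.06, 2.06], [-2.6, 2.6]. Speed limits (rad/s): [2.22, 2.22, 2.79, 2.79, 3.14, 3.14, 3.14].

## Interface

Orientations are given as a unit quaternion [x, y, z, w].
In Python, from plant import arm gives the robot as it stands.
- The arm moves only by the tool send_rows, never from a script. Its argument "steps" is a list of rows, each an object with "dr": the turn, a rotation vector about the tool's x, y, z in degrees, a list of three; "translation": the shift along the tool's x, y, z in m, a list of three; "jaw": the closure in counts, from 0 (fully open) to 255 (shut). In form: [{"dr": [wx, wy, wz], "translation": [tx, ty, tz], "jaw": jaw}, ...]. A call has 1 to 20 rows; each row is the pose to reach, as a shift and turn from the pose commanded when the call began, along the tool's axes at that moment; what a row does not reach only later rows make up. A row lasts 1/8 s, in which the tool goes at most 62.5 mm and 10.7 degrees, less where a joint would pass 70% of its speed; a pose out of reach is approached as far as the arm can. A call with a gripper value outside its range is refused whole. The fingers move at their own pace and stop on an object; "force" is the grip in N (left out, the last holds). Time passes only in rows, so rows that repeat a pose let the fingers close. It gives the time, the measured TCP pose, the force and the opening at its end, in the units of the state.
- arm.observe(): the state, without advancing time (a new reading comes with each control period).
- arm.snapshot(name): name is "scene" or "top" or "wrist"; returns a dict with "img" (400x640x3 uint8, red, green, blue), "z_map" (400x640 float32, m along the optical axis (not along the pixel's ray), 0 where there is no reading), "vertical_fov" (degrees; the focal length in pixels is half the picture's height over the tangent of half this angle, whatever the lens; pixels are square), "cx", "cy" (the principal point, pixels), "dist" ([k1, k2, p1, p2, k3] as OpenCV has them; the pictures are not rectified), "xyz" and "orientation" of the camera in the world. Camera axes: x right, y down, z forward; pixel columns grow to the right and rows downward; lengths in m; the calibration is good to about 2 mm. A picture is of the moment at which its call begins.
- arm.job_done(): hands the job in, once; it reports no verdict.
The state is a dict: "clock": time; "qpos": joint angles; "qd": joint speeds; "tau": joint torques, N m; "position": TCP position; "ee_rot": TCP orientation; "wrist_force": force on the tool from outside, world axes, zero at the start; "moment": the same for the moment, N m; "finger_gap": finger opening in m.
Only numpy, scipy, OpenCV 4.12 (cv2) and the standard library are available. Lean on these libraries where they do the work, as an engineer would, in place of code of your own. Each camera call takes 0.05 s, during which the arm holds its last target. There are 200 camera calls.

## Task

Put the round lamp pod on charge: stand it upright on the bare front of the cradle's deck, then nudge it in along the deck, between the side post and the sprung jaw, until it is fully home over the charging pad and bears firmly on the back post, the side post and the jaw all at once. The rubber grips, so feel for the solid stop, but push gently, as the posts bend easily; leave the pod standing there by itself and the other things on the slab where they are.

Things in the scene. Friction and masses are not known exactly. Their poses are not given: they have to be found in the camera images.
- pod: The lamp pod: an upright round puck, 54 mm in diameter, 32 mm tall, 140 g give or take 20 percent; grey plastic with a thin aluminium band, a narrower white top (49 mm wide, from 24 mm up) and a small dark button in the middle of the top. Starts upright on the slab, away from the cradle. Origin: centre of its underside; z up.
- cradle: The charging cradle, fixed: a grey plate 150 mm (x) by 110 mm (y), its smooth deck 10 mm above the slab. Origin: centre of its underside; z up; +x is the way the pod is pushed in. On its rear half three rubber-sleeved steel pins, 10 mm thick, 25 mm tall: back post, side post, sprung jaw. Bare deck from x = -75 to 5 mm. Behind the back post a 14 mm high ridge, x = 62 to 74 mm.
- nest (a point): Middle of the flat black charging pad on the deck, at x = 25 mm, y = 0 of the cradle: the centre of the pod's underside lies here when home. Going in, the pod takes a push of 7 to 13 N to open the jaw, then 4 to 10 N of rubbing all the way; let go early, it stays short. Home, the push rises steeply: stop at 16 to 18 N, so that at least 5 N stays on the back post.
- back_post: The fixed back post, straight behind the nest (x = 57 mm, y = 0 of the cradle), rubber-sleeved; it does not give. Origin: centre of its foot on the deck. It bends if the pod is pressed on it with more than 22 N.
- side_post: The fixed side post, a like pin at the right of the mouth looking along +x (x = 21.1 mm, y = -31.8 mm of the cradle), a little in front of the pod's widest line when it is home. Origin: centre of its foot on the deck. It bends if the pod is pressed on it with more than 22 N.
- jaw: The sprung jaw, a like pin at the left of the mouth (x = 21.1, y = 30.3 mm of the cradle when free; origin: the pin's foot), sliding outwards along the cradle's +y by up to 11 mm. Spring: 5 N to start it, 1.1 N more per mm. The pod forces it 2 mm out on the way in and holds it 1.5 mm out when home. Its fixed spring box, 20 mm high, stands at x = 10 to 32, y = 41 to 54 mm.
- cup: Bystander: a small grey hard silicone cup, open at the top, 62 mm across the rim, 46 mm tall. Origin: centre of its underside.
- balm_tin: Bystander: a flat round aluminium tin, 70 mm in diameter and 22 mm tall (wider and lower than the pod). Origin: centre of its underside.
- comb: Bystander: a wooden comb lying flat, 150 mm by 38 mm, 5 mm thick. Origin: under its middle.
- battery_holder: Bystander: an open red plastic battery holder with two cells in it, 78 by 42 mm, 21 mm tall. Origin: centre of its underside.
- screwdriver: Bystander: a screwdriver 160 mm long lying on the slab. Origin: under its middle.
- lantern: Bystander: the tall orange solar lantern with a wire handle, 100 mm across the foot and 225 mm tall. Origin: centre of its underside.
- tin: Bystander: a shut oblong aluminium tin with a hinged lid, 88 by 128 mm, 40 mm tall. Origin: centre of its underside.
Things that resemble listed ones, but are neither listed nor needed, are in the scene too. Leave any pink or turquoise look-alike of the pod alone.

How it is judged:
By the outcome, as a careful person would: the job done as asked, in the order asked, and still so for the second after the job is handed in, with the robot touching nothing.
It also fails if it takes over 56 s, if anything falls off the work surface, if the arm or the gripper's body presses on something with over 40 N, if the wrist force passes 120 N, or if a joint passes its speed limit or range.

## Working session

There is one attempt and no reset: what is moved stays moved. The work goes in short steps, Python scripts to look and compute and a tool call to move; the robot and the scene stay as the last step left them, time stands still between calls to the robot, and variables do not carry over. Pictures are saved under pics/ and viewed, about 8 in all and at most 12, crops included, and the job is handed in when it is done.

Besides the shell and the picture viewer there is one more tool, called after ">>>" by a JSON object that holds its "op" and its "data", one argument or row to a line. send_rows: Moves the arm, as the interface text tells. Its arguments: {"type":"object","properties":{"steps":{"type":"array"},"force":{"type":"number"}},"required":["steps"]}

```bash
mkdir -p pics; ls; cat > h.py <<'E'
import numpy as np, cv2
from scipy.spatial.transform import Rotation as R
from plant import arm
def K(s):
    f=200/np.tan(np.radians(s["vertical_fov"])/2)
    return np.array([[f,0,s["cx"]],[0,f,s["cy"]],[0,0,1.]])
def ray(s,px):
    p=cv2.undistortPoints(np.array(px,float).reshape(-1,1,2),K(s),np.array(s["dist"],float)).reshape(-1,2)
    return R.from_quat(s["orientation"]).apply(np.c_[p,np.ones(len(p))])
def on_plane(s,px,z):
    d=ray(s,px);o=np.array(s["xyz"]);return o+d*((z-o[2])/d[:,2])[:,None]
def depth_pts(s):
    v,u=np.mgrid[0:400,0:640];px=np.c_[u.ravel(),v.ravel()]
    d=ray(s,px);return (np.array(s["xyz"])+d*s["z_map"].reshape(-1,1)).reshape(400,640,3)
def save(s,n):cv2.imwrite("pics/"+n,cv2.cvtColor(s["img"],cv2.COLOR_RGB2BGR))
E
python3 - <<'E'
from h import *
for n in("top","scene"):
    s=arm.snapshot(n);save(s,n+"1.png");np.save(n+".npy",s,allow_pickle=True)
    print(n,s["xyz"],s["orientation"],s["vertical_fov"],s["dist"])
print(arm.observe())
E
```

```text
pics
top [ 0.30255868 -0.05157798  1.15851076] [ 0.72105775 -0.68453153  0.07359569 -0.07794863] 50.86958691736986 [0.01214387 0.         0.         0.         0.        ]
scene [1.26967916 0.06282949 1.29078992] [ 0.62571364  0.73603382 -0.19457142 -0.16993712] 44.93394139391563 [-0.10637701  0.          0.          0.          0.        ]
{'clock': 0.1, 'qpos': array([-1.26962692,  0.33281626, -0.06470831,  1.46085918,  0.02161223,
        1.3498904 , -0.08849301]), 'qd': array([-0.00024838, -0.00192058, -0.00158634, -0.00364708,  0.00014117,
        0.00038022,  0.00109036]), 'tau': array([ 1.41749289e-03, -6.26738906e+01,  4.91250004e-02, -3.92428815e+01,
        1.64431462e-02,  6.85681152e-03, -1.23011208e-05]), 'position': array([0.19872228, 0.59216528, 0.19458992]), 'ee_rot': array([ 1.61160364e-01,  9.86928026e-01, -6.34771815e-04, -6.99806370e-05]), 'wrist_force': array([-0.85728033,  0.18643476, -0.16493105]), 'moment': array([ 0.03371008,  0.02484293, -0.01879223]), 'finger_gap': 0.08524242282562716}
```

View pics/top1.png

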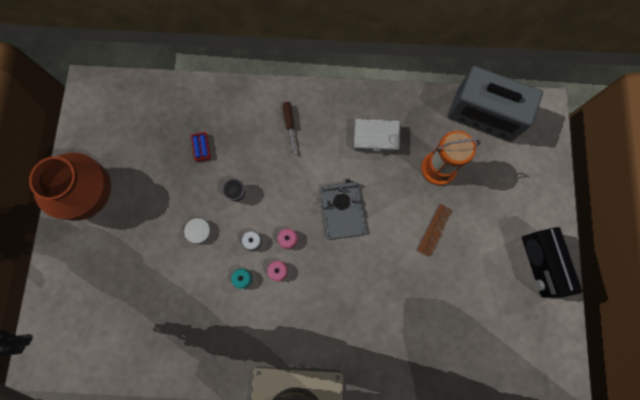

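View pics/scene1.png

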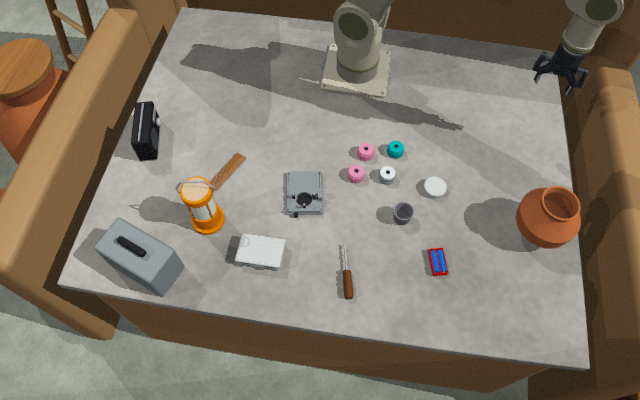

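Top: pod (white, dark button) at about (251,240), with pink/teal look-alikes beside it. The cradle is at about (343,210), pad at (342,201), ridge towards the top of the image. Scene agrees: pod (387,175), cradle (304,195).

```bash
cat > a.py <<'E'
from h import *
t=np.load("top.npy",allow_pickle=True).item();c=np.load("scene.npy",allow_pickle=True).item()
P=depth_pts(t);Q=depth_pts(c)
def f(a,b):print(np.round(a,4),b)
for nm,px in dict(pod=(251,240),pink1=(287,239),pink2=(277,271),teal=(241,278),balm=(197,231),cup=(234,189),craMid=(343,215),lantern=(440,165),slab=(300,300)).items():
    f(P[px[1],px[0]],nm)
f(on_plane(t,[(251,240)],.032)[0],"podtop");f(on_plane(c,[(387,173)],.032)[0],"podscene")
f(on_plane(t,[(342,201)],.010)[0],"pad top");f(on_plane(c,[(304,200)],.010)[0],"pad sc")
# cradle from heights
for s,p,n in((t,P,"t"),(c,Q,"c")):
    m=((p[...,2]>.006)&(p[...,2]<.016)&(abs(p[...,0]-.54)<.15)&(abs(p[...,1]+.17)<.14)).astype(np.uint8)
    k,l,st,ce=cv2.connectedComponentsWithStats(m);i=1+np.argmax(st[1:,4]);xy=p[l==i][:,:2]
    r=cv2.minAreaRect((xy*1000).astype(np.float32));print(n,st[i],r)
cv2.imwrite("pics/crop1.png",cv2.resize(np.hstack([cv2.convertScaleAbs(t["img"][150:290,225:375,::-1],alpha=2),c["img"][120:260,270:420,::-1]]),None,fx=2.6,fy=2.6,interpolation=cv2.INTER_CUBIC))
E
python3 a.py
```

```text
[0.4397 0.1439 0.034 ] pod
[0.4472 0.0474 0.0355] pink1
[0.3613 0.0683 0.0314] pink2
[0.3381 0.1611 0.0357] teal
[0.4579 0.2945 0.0238] balm
[0.5851 0.2094 0.0058] cup
[ 0.5257 -0.1012  0.0091] craMid
[ 0.6506 -0.3427  0.1126] lantern
[0.2894 0.0042 0.0021] slab
[0.44   0.1443 0.032 ] podtop
[0.4455 0.1492 0.032 ] podscene
[ 0.5652 -0.0967  0.01  ] pad top
[ 0.5693 -0.0896  0.01  ] pad sc
t [ 320  184   46   56 1772] ((538.5399169921875, -99.27191162109375), (150.3464813232422, 110.05579376220703), 10.346345901489258)
c [ 285  171   37   47 1192] ((545.13720703125, -96.77268981933594), (162.9802703857422, 109.7415542602539), 9.113490104675293)
```

View pics/crop1.png

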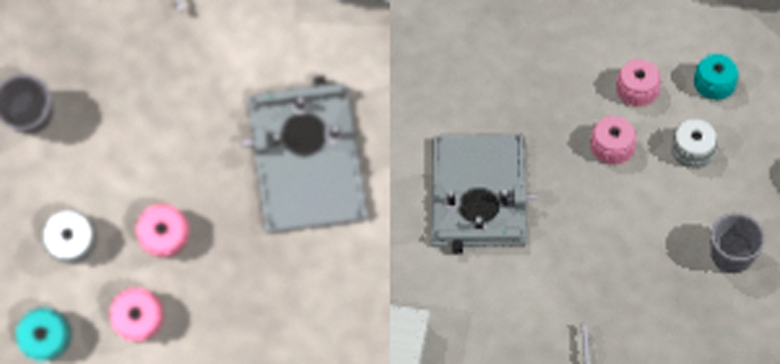

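>>> {"op": "send_rows", "data": {
  "steps": [
    {"dr": [0,0,-28.5],"translation": [-0.371,-0.348,0.045],"jaw": 0},
    {"dr": [0,0,-28.5],"translation": [-0.371,-0.348,0.045],"jaw": 0},
    {"dr": [0,0,-28.5],"translation": [-0.371,-0.348,0.045],"jaw": 0},
    {"dr": [0,0,-28.5],"translation": [-0.371,-0.348,0.045],"jaw": 0},
    {"dr": [0,0,-28.5],"translation": [-0.371,-0.348,0.045],"jaw": 0},
    {"dr": [0,0,-28.5],"translation": [-0.371,-0.348,0.045],"jaw": 0},
    {"dr": [0,0,-28.5],"translation": [-0.371,-0.348,0.045],"jaw": 0},
    {"dr": [0,0,-28.5],"translation": [-0.371,-0.348,0.045],"jaw": 0},
    {"dr": [0,0,-28.5],"translation": [-0.371,-0.348,0.045],"jaw": 0},
    {"dr": [0,0,-28.5],"translation": [-0.371,-0.348,0.045],"jaw": 0},
    {"dr": [0,0,-28.5],"translation": [-0.371,-0.348,0.045],"jaw": 0},
    {"dr": [0,0,-28.5],"translation": [-0.371,-0.348,0.045],"jaw": 0}
  ]
}}

```text
clock: 1.6
position: [0.4393, 0.146, 0.1503]
ee_rot: [-0.088, 0.996, 0.0, -0.0]
wrist_force: [-0.2, 0.2, 0.1]
finger_gap: 0.0853
```

```bash
cat > w.py <<'E'
from h import *
import sys
s=arm.snapshot("wrist");save(s,sys.argv[1]);np.save("wrist.npy",s,allow_pickle=True)
o=arm.observe();print(o["clock"],o["position"].round(4),R.from_quat(o["ee_rot"]).as_matrix().round(3).tolist(),o["wrist_force"].round(2),s["xyz"].round(3))
E
python3 w.py w1.png; cat >> h.py <<'E'
def totool(o,d):return R.from_quat(o["ee_rot"]).inv().apply(d)
E
```

```text
1.65 [0.4395 0.1457 0.1503] [[-0.985, -0.175, 0.0], [-0.175, 0.985, 0.0], [-0.0, 0.0, -1.0]] [ 0.39 -0.14 -0.11] [0.369 0.133 0.329]
```

View pics/w1.png

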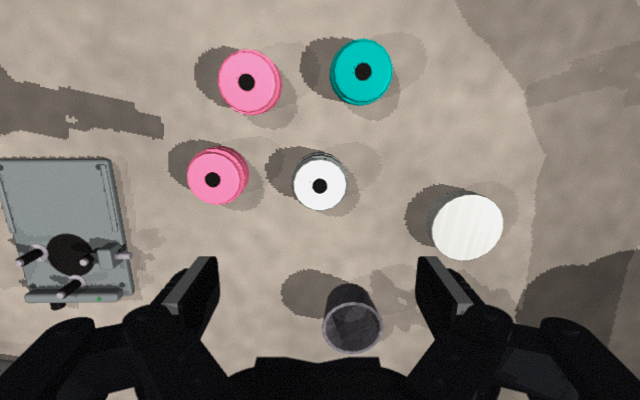

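The wrist view shows the pod's button at (319,186), with clear space for the fingers. Part of the cradle is visible at left.

```bash
python3 - <<'E'
from h import *
s=np.load("wrist.npy",allow_pickle=True).item();o=arm.observe()
im=s["img"].astype(int)
m=((im.min(2)>190)&(im.max(2)-im.min(2)<25)).astype(np.uint8);m[:140]=0;m[220:]=0;m[:,:280]=0;m[:,360:]=0
m=cv2.morphologyEx(m,cv2.MORPH_CLOSE,np.ones((15,15)));
c=max(cv2.findContours(m,0,1)[0],key=cv2.contourArea);e=cv2.fitEllipse(c);print(e)
p=on_plane(s,[e[0],(319,186)],.032);print(p)
P=depth_pts(s);print(P[186,330],P[120,320])
d=p[0]-o["position"];d[2]=.002-o["position"][2];print(totool(o,d))
# cradle corner front left px, right
print(on_plane(s,[(1,160),(109,157),(71,255)],.010))
E
```

```text
((319.6206359863281, 184.58226013183594), (48.966888427734375, 50.733341217041016), 84.12075805664062)
[[0.43967742 0.14881542 0.032     ]
 [0.44109528 0.14849079 0.032     ]]
[0.43919225 0.15839604 0.03258974] [0.38437002 0.13952685 0.00054744]
[-0.00075318  0.00300061  0.14833798]
[[ 0.47437605 -0.15362636  0.01      ]
 [ 0.45344655 -0.05339004  0.01      ]
 [ 0.56446242 -0.09177276  0.01      ]]
```

>>> {"op": "send_rows", "data": {
  "steps": [
    {"dr": [0,0,0],"translation": [-0.001,0.003,0.05],"jaw": 0},
    {"dr": [0,0,0],"translation": [-0.001,0.003,0.1],"jaw": 0},
    {"dr": [0,0,0],"translation": [-0.001,0.003,0.135],"jaw": 0},
    {"dr": [0,0,0],"translation": [-0.001,0.003,0.147],"jaw": 0},
    {"dr": [0,0,0],"translation": [-0.001,0.003,0.147],"jaw": 100},
    {"dr": [0,0,0],"translation": [-0.001,0.003,0.147],"jaw": 255},
    {"dr": [0,0,0],"translation": [-0.001,0.003,0.147],"jaw": 255},
    {"dr": [0,0,0],"translation": [-0.001,0.003,0.147],"jaw": 255},
    {"dr": [0,0,0],"translation": [-0.001,0.003,0.147],"jaw": 255},
    {"dr": [0,0,0],"translation": [-0.001,0.003,0.147],"jaw": 255},
    {"dr": [0,0,0],"translation": [-0.001,0.003,0.147],"jaw": 255}
  ],
  "force": 25
}}

```text
clock: 3.02
position: [0.4403, 0.1477, 0.0033]
ee_rot: [-0.087, 0.996, 0.0, -0.0]
wrist_force: [0.3, -0.9, 0.6]
finger_gap: 0.0004
```

```bash
python3 w.py w2.png
```

```text
3.075 [0.4403 0.1477 0.0033] [[-0.985, -0.173, -0.0], [-0.173, 0.985, 0.0], [0.0, 0.0, -1.0]] [ 0.82 -0.17 -0.37] [0.37  0.135 0.182]
```

View pics/w2.png

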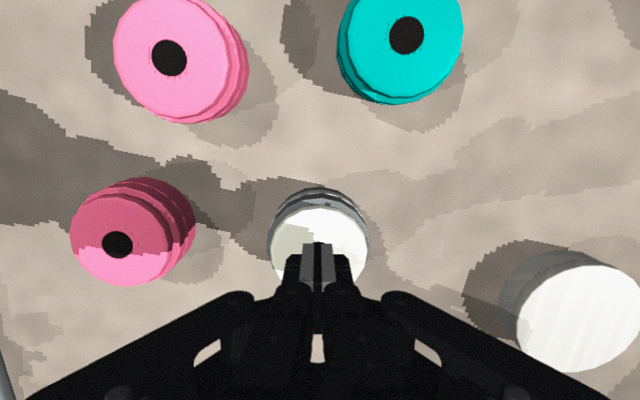

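The fingers shut behind the pod. It appears still upright, just in front (-x) of the fingertips, at about (318,235). I'll measure where it stands.

```bash
python3 - <<'E'
from h import *
s=np.load("wrist.npy",allow_pickle=True).item();P=depth_pts(s)
for u,v in((318,225),(318,215),(290,240),(345,240),(318,250)):print((u,v),P[v,u].round(4))
W=P.reshape(-1,3);m=(W[:,2]>.028)&(W[:,2]<.036)&(abs(W[:,0]-.42)<.06)&(abs(W[:,1]-.147)<.035)
print(W[m].min(0),W[m].max(0))
t=arm.snapshot("top");im=t["img"];Q=depth_pts(t)
for u,v in ((251,240),(251,246),(251,235),(251,250)):print((u,v),im[v,u],Q[v,u].round(4))
E
```

```text
(318, 225) [0.4256 0.1458 0.0313]
(318, 215) [0.42   0.1448 0.0331]
(290, 240) [0.4356 0.1336 0.0316]
(345, 240) [0.4308 0.1601 0.032 ]
(318, 250) [0.4292 0.1463 0.0518]
[0.36000876 0.12423292 0.02801181] [0.45674675 0.17610426 0.03439182]
(251, 240) [50 46 41] [0.3936 0.0782 0.4122]
(251, 246) [58 55 50] [0.382  0.0758 0.4206]
(251, 235) [49 45 40] [0.4057 0.083  0.3888]
(251, 250) [64 64 62] [0.4138 0.143  0.0255]
```

```bash
python3 - <<'E'
from h import *
s=np.load("wrist.npy",allow_pickle=True).item()
im=s["img"].astype(int)
m=((im.min(2)>150)).astype(np.uint8);m[:195]=0;m[300:]=0;m[:,:255]=0;m[:,385:]=0
c=max(cv2.findContours(m,0,1)[0],key=cv2.contourArea);pc=c[:,0].astype(float)
w=on_plane(s,pc,.032)[:,:2]
# outer boundary: hull points front part
h=cv2.convexHull(c)[:,0].astype(float);w=on_plane(s,h,.032)[:,:2]
k=h[:,1]<268
print(np.c_[h,w*1000].round(1).tolist())
A=np.c_[2*w[k],np.ones(k.sum())];b=(w[k]**2).sum(1);x=np.linalg.lstsq(A,b,rcond=None)[0];print(x[:2],np.sqrt(x[2]+x[0]**2+x[1]**2))
cv2.imwrite("pics/c2.png",cv2.resize(s["img"][180:320,230:410,::-1],None,fx=4,fy=4))
E
```

```text
[[325.0, 208.0, 416.4, 147.5], [339.0, 210.0, 416.2, 154.2], [341.0, 211.0, 416.5, 155.3], [355.0, 219.0, 419.3, 162.6], [364.0, 233.0, 425.6, 168.4], [379.0, 294.0, 457.1, 183.0], [379.0, 298.0, 459.4, 183.6], [259.0, 299.0, 470.5, 122.9], [255.0, 299.0, 470.9, 120.8], [255.0, 255.0, 446.3, 117.8], [279.0, 226.0, 429.1, 127.3], [284.0, 220.0, 425.7, 129.3], [286.0, 218.0, 424.5, 130.1], [301.0, 210.0, 419.3, 136.5], [307.0, 209.0, 418.3, 139.2], [314.0, 208.0, 417.3, 142.4]]
[0.44661576 0.14928113] 0.029907277623041316
```

View pics/c2.png

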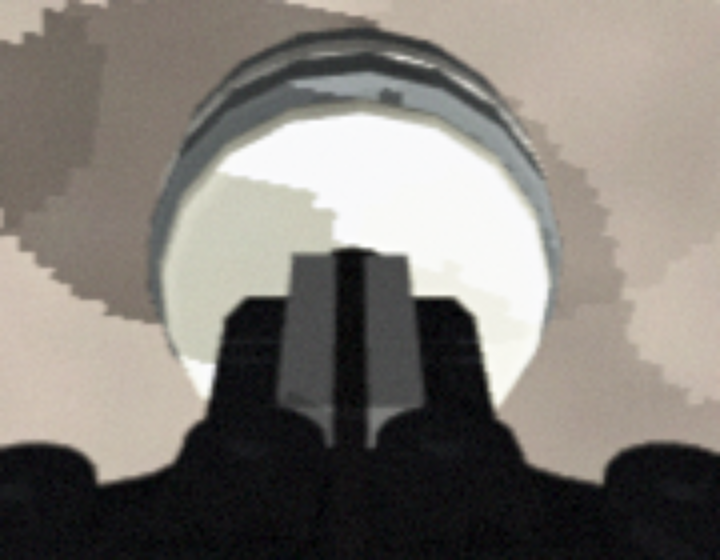

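```bash
python3 - <<'E'
from h import *
s=np.load("wrist.npy",allow_pickle=True).item();P=depth_pts(s)
for v in range(234,292,4):print(v,P[v,308].round(3),P[v,296].round(3),P[v,328].round(3))
E_=R.from_quat(s["orientation"]).as_matrix();print(E_.round(3))
o=arm.observe();print(o["finger_gap"],o["wrist_force"],o["moment"],o["tau"].round(2))
pt=o["position"]
# where would the TCP project
v=E_.T@(pt-s["xyz"]);f=K(s);print((f@(v/v[2]))[:2])
E
```

```text
234 [0.43  0.142 0.033] [0.432 0.136 0.032] [0.429 0.151 0.032]
238 [0.433 0.142 0.031] [0.434 0.136 0.031] [0.431 0.152 0.032]
242 [0.435 0.142 0.033] [0.436 0.137 0.032] [0.433 0.152 0.033]
246 [0.431 0.142 0.046] [0.438 0.137 0.031] [0.429 0.151 0.046]
250 [0.431 0.142 0.051] [0.44  0.137 0.032] [0.429 0.151 0.051]
254 [0.43  0.142 0.056] [0.435 0.137 0.047] [0.429 0.15  0.056]
258 [0.431 0.142 0.058] [0.436 0.138 0.05 ] [0.429 0.15  0.058]
262 [0.431 0.142 0.062] [0.435 0.138 0.054] [0.429 0.15  0.062]
266 [0.43  0.143 0.066] [0.435 0.138 0.058] [0.429 0.15  0.065]
270 [0.43  0.143 0.069] [0.436 0.138 0.06 ] [0.429 0.15  0.069]
274 [0.43  0.143 0.072] [0.435 0.138 0.065] [0.429 0.15  0.071]
278 [0.43  0.143 0.075] [0.436 0.139 0.067] [0.429 0.15  0.075]
282 [0.431 0.143 0.076] [0.43  0.139 0.08 ] [0.428 0.15  0.079]
286 [0.429 0.143 0.082] [0.429 0.139 0.084] [0.428 0.15  0.081]
290 [0.429 0.143 0.084] [0.428 0.139 0.087] [0.428 0.149 0.084]
[[-0.172  0.945  0.278]
 [ 0.985  0.165  0.05 ]
 [ 0.002  0.283 -0.959]]
0.0002175912498892534 [ 0.12213471  0.12185328 -0.6854675 ] [-0.00526714 -0.04996147  0.02256634] [ 0.000e+00 -4.229e+01  2.320e+00 -3.055e+01  1.000e-02  0.000e+00
 -0.000e+00]
[316.72189079 231.81202017]
```

By depth, the shut fingertips are at z≈0.044 while the reported TCP says 0.003. So the true tips are about 41 mm short of the reported TCP and they closed above the pod, which hasn't moved. I'll open and go down about 38 mm more, watching the force.

>>> {"op": "send_rows", "data": {
  "steps": [
    {"dr": [0,0,0],"translation": [0,0,0],"jaw": 0},
    {"dr": [0,0,0],"translation": [0,0,0],"jaw": 0},
    {"dr": [0,0,0],"translation": [0,0,0],"jaw": 0},
    {"dr": [0,0,0],"translation": [0,0,0],"jaw": 0},
    {"dr": [0,0,0],"translation": [0,0,0],"jaw": 0},
    {"dr": [0,0,0],"translation": [0,0,0.012],"jaw": 0},
    {"dr": [0,0,0],"translation": [0,0,0.024],"jaw": 0},
    {"dr": [0,0,0],"translation": [0,0,0.034],"jaw": 0},
    {"dr": [0,0,0],"translation": [0,0,0.038],"jaw": 0},
    {"dr": [0,0,0],"translation": [0,0,0.038],"jaw": 0}
  ]
}}

```text
clock: 4.38
position: [0.4401, 0.1476, -0.035]
ee_rot: [-0.087, 0.996, -0.0, -0.0]
wrist_force: [-0.3, -0.3, -1.0]
finger_gap: 0.085
```

>>> {"op": "send_rows", "data": {
  "steps": [
    {"dr": [0,0,0],"translation": [0,0,0],"jaw": 100},
    {"dr": [0,0,0],"translation": [0,0,0],"jaw": 140},
    {"dr": [0,0,0],"translation": [0,0,0],"jaw": 160},
    {"dr": [0,0,0],"translation": [0,0,0],"jaw": 160},
    {"dr": [0,0,0],"translation": [0,0,0],"jaw": 160},
    {"dr": [0,0,0],"translation": [0,0,0],"jaw": 160}
  ],
  "force": 30
}}

```text
clock: 5.12
position: [0.4407, 0.1479, -0.0343]
ee_rot: [-0.087, 0.996, 0.0, 0.0]
wrist_force: [-0.7, 0.5, 6.4]
finger_gap: 0.0531
```

```bash
python3 w.py w3.png
```

```text
5.175 [ 0.4407  0.1479 -0.0343] [[-0.985, -0.173, 0.001], [-0.173, 0.985, 0.0], [-0.001, 0.0, -1.0]] [-0.39 -1.04  5.58] [0.37  0.135 0.145]
```

View pics/w3.png

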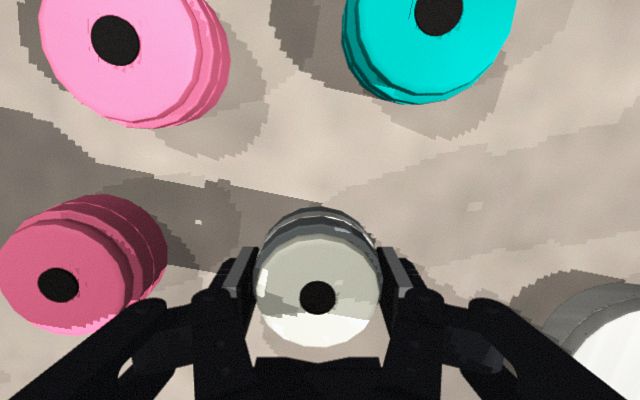

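Pod gripped (gap 53 mm, button at (318,297)). Next I lift it and carry it above the front of the deck.

>>> {"op": "send_rows", "data": {
  "steps": [
    {"dr": [0,0,0],"translation": [0,0,-0.04],"jaw": 160},
    {"dr": [0,0,0],"translation": [0,0,-0.08],"jaw": 160},
    {"dr": [0,0,0],"translation": [-0.003,-0.05,-0.09],"jaw": 160},
    {"dr": [0,0,0],"translation": [-0.006,-0.1,-0.09],"jaw": 160},
    {"dr": [0,0,0],"translation": [-0.009,-0.15,-0.09],"jaw": 160},
    {"dr": [0,0,0],"translation": [-0.012,-0.2,-0.09],"jaw": 160},
    {"dr": [0,0,0],"translation": [-0.0155,-0.24,-0.09],"jaw": 160},
    {"dr": [0,0,0],"translation": [-0.0155,-0.2585,-0.09],"jaw": 160},
    {"dr": [0,0,0],"translation": [-0.0155,-0.2585,-0.09],"jaw": 160},
    {"dr": [0,0,0],"translation": [-0.0155,-0.2585,-0.09],"jaw": 160}
  ]
}}

```text
clock: 6.42
position: [0.5, -0.1031, 0.055]
ee_rot: [-0.087, 0.996, 0.0, -0.0]
wrist_force: [-0.6, 0.1, -2.0]
finger_gap: 0.0528
```

```bash
python3 w.py w4.png
```

```text
6.475 [ 0.5    -0.1029  0.0551] [[-0.985, -0.174, -0.0], [-0.174, 0.985, 0.001], [0.0, 0.001, -1.0]] [ 0.23  0.08 -0.83] [ 0.43  -0.116  0.234]
```

View pics/w4.png

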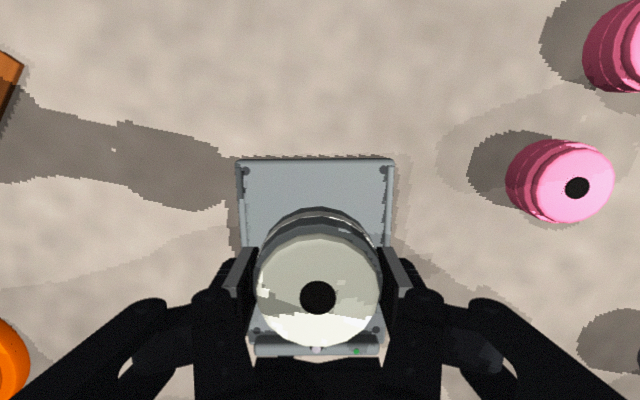

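Front edge of the deck visible with corners (236,158) and (394,158), parallel to the gripper. Pod held with its button at (318,297).

```bash
python3 - <<'E'
from h import *
s=np.load("wrist.npy",allow_pickle=True).item();o=arm.observe()
p=on_plane(s,[(236.5,159),(394,158.5),(318,297)],.010);print(p)
d=p[1]-p[0];L=np.hypot(*d[:2]);y=d/L;x=np.array([y[1],-y[0],0]);print("L",L,"yaw",np.degrees(np.arctan2(x[1],x[0])))
c=(p[0]+p[1])/2+.075*x;print("centre",c)
P=depth_pts(s);print(P[180,315],P[260,400],P[320,318])
dz=P[290,280];print("podtop",P[270,290],P[297,280])
t=c-.038*x;print("target",t,totool(o,t-o["position"]),"nest",c+.025*x)
E
```

```text
[[ 0.47501146 -0.16240722  0.01      ]
 [ 0.45626698 -0.05765408  0.01      ]
 [ 0.57014394 -0.08968754  0.01      ]]
L 0.10641698966842748 yaw 10.145112928224137
centre [ 0.53946658 -0.09682001  0.01      ]
[ 0.48005904 -0.10770846  0.01037419] [ 0.48744645 -0.06888913  0.1035237 ] [ 0.51040122 -0.10078616  0.12128143]
podtop [ 0.49113301 -0.11493925  0.12049601] [ 0.50264482 -0.11699064  0.12147432]
target [ 0.50206072 -0.1035134   0.01      ] [-0.00188652 -0.00100756  0.04508519] nest [ 0.5640757  -0.09241646  0.01      ]
```

>>> {"op": "send_rows", "data": {
  "steps": [
    {"dr": [0,0,0],"translation": [-0.001,0,0.03],"jaw": 160},
    {"dr": [0,0,0],"translation": [-0.001,0,0.055],"jaw": 160},
    {"dr": [0,0,0],"translation": [-0.001,0,0.07],"jaw": 160},
    {"dr": [0,0,0],"translation": [-0.001,0,0.075],"jaw": 160},
    {"dr": [0,0,0],"translation": [-0.001,0,0.0775],"jaw": 160},
    {"dr": [0,0,0],"translation": [-0.001,0,0.0785],"jaw": 160},
    {"dr": [0,0,0],"translation": [-0.001,0,0.0785],"jaw": 160}
  ]
}}

```text
clock: 7.35
position: [0.5016, -0.1041, -0.0228]
ee_rot: [-0.087, 0.996, 0.0, 0.0]
wrist_force: [0.0, -0.2, -1.5]
finger_gap: 0.0531
```

Near contact; 1.5 mm more, then I check the force.

>>> {"op": "send_rows", "data": {
  "steps": [
    {"dr": [0,0,0],"translation": [0,0,0.001],"jaw": 160},
    {"dr": [0,0,0],"translation": [0,0,0.0015],"jaw": 160},
    {"dr": [0,0,0],"translation": [0,0,0.0015],"jaw": 160}
  ]
}}

```text
clock: 7.72
position: [0.5016, -0.1041, -0.0242]
ee_rot: [-0.087, 0.996, 0.0, 0.0]
wrist_force: [-1.2, 1.2, 5.8]
finger_gap: 0.0528
```

>>> {"op": "send_rows", "data": {
  "steps": [
    {"dr": [0,0,0],"translation": [0,0,0],"jaw": 0},
    {"dr": [0,0,0],"translation": [0,0,0],"jaw": 0},
    {"dr": [0,0,0],"translation": [0,0,0],"jaw": 0},
    {"dr": [0,0,0],"translation": [0,0,0],"jaw": 0},
    {"dr": [0,0,0],"translation": [0,0,-0.02],"jaw": 0},
    {"dr": [0,0,0],"translation": [0,0,-0.06],"jaw": 0},
    {"dr": [0,0,0],"translation": [0.02,0,-0.06],"jaw": 255},
    {"dr": [0,0,0],"translation": [0.05,0,-0.06],"jaw": 255},
    {"dr": [0,0,0],"translation": [0.05,0,-0.06],"jaw": 255},
    {"dr": [0,0,0],"translation": [0.05,0,-0.06],"jaw": 255},
    {"dr": [0,0,0],"translation": [0.05,0,-0.06],"jaw": 255},
    {"dr": [0,0,0],"translation": [0.05,0,-0.06],"jaw": 255}
  ]
}}

```text
clock: 9.22
position: [0.4524, -0.1126, 0.0352]
ee_rot: [-0.087, 0.996, -0.0, -0.0]
wrist_force: [0.0, 0.2, -0.9]
finger_gap: 0.0002
```

```bash
python3 w.py w5.png;python3 - <<'E'
from h import *
for n in("scene","top"):
    s=arm.snapshot(n);np.save(n+".npy",s,allow_pickle=True);save(s,n+"5.png")
w=np.load("wrist.npy",allow_pickle=True).item()
a=cv2.resize(w["img"],(480,300));c=np.load("scene.npy",allow_pickle=True).item()["img"][150:250,250:370]
cv2.imwrite("pics/v5.png",np.vstack([cv2.resize(w["img"],(480,300)),cv2.resize(c,(360,300),interpolation=cv2.INTER_CUBIC) if 0 else cv2.copyMakeBorder(cv2.resize(c,(360,300)),0,0,0,120,0)])[...,::-1])
E
```

```text
9.275 [ 0.4522 -0.1127  0.0352] [[-0.985, -0.173, -0.0], [-0.173, 0.985, -0.0], [0.0, -0.0, -1.0]] [-0.24  0.28 -0.2 ] [ 0.382 -0.125  0.214]
```

View pics/v5.png

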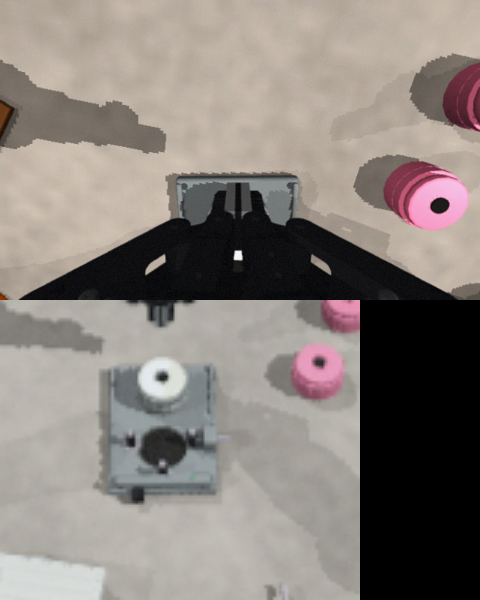

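Scene crop: pod stands upright on the bare front deck, centred in front of the pad. The shut fingers are behind it. I lower them as a flat pusher.

>>> {"op": "send_rows", "data": {
  "steps": [
    {"dr": [0,0,0],"translation": [0,0,0.03],"jaw": 255},
    {"dr": [0,0,0],"translation": [0,0,0.05],"jaw": 255},
    {"dr": [0,0,0],"translation": [0,0,0.058],"jaw": 255},
    {"dr": [0,0,0],"translation": [0,0,0.06],"jaw": 255},
    {"dr": [0,0,0],"translation": [-0.004,0,0.06],"jaw": 255},
    {"dr": [0,0,0],"translation": [-0.008,0,0.06],"jaw": 255},
    {"dr": [0,0,0],"translation": [-0.012,0,0.06],"jaw": 255},
    {"dr": [0,0,0],"translation": [-0.016,0,0.06],"jaw": 255},
    {"dr": [0,0,0],"translation": [-0.016,0,0.06],"jaw": 255}
  ]
}}

```text
clock: 10.5
position: [0.4681, -0.1098, -0.0247]
ee_rot: [-0.087, 0.996, -0.0, 0.0]
wrist_force: [0.6, -0.5, 0.5]
finger_gap: -0.0001
```

>>> {"op": "send_rows", "data": {
  "steps": [
    {"dr": [0,0,0],"translation": [-0.004,0,0],"jaw": 255},
    {"dr": [0,0,0],"translation": [-0.008,0,0],"jaw": 255},
    {"dr": [0,0,0],"translation": [-0.012,0,0],"jaw": 255},
    {"dr": [0,0,0],"translation": [-0.016,0,0],"jaw": 255},
    {"dr": [0,0,0],"translation": [-0.02,0,0],"jaw": 255},
    {"dr": [0,0,0],"translation": [-0.024,0,0],"jaw": 255},
    {"dr": [0,0,0],"translation": [-0.028,0,0],"jaw": 255},
    {"dr": [0,0,0],"translation": [-0.032,0,0],"jaw": 255},
    {"dr": [0,0,0],"translation": [-0.036,0,0],"jaw": 255},
    {"dr": [0,0,0],"translation": [-0.038,0,0],"jaw": 255},
    {"dr": [0,0,0],"translation": [-0.038,0,0],"jaw": 255}
  ]
}}

```text
clock: 11.88
position: [0.5053, -0.1033, -0.0247]
ee_rot: [-0.087, 0.996, 0.0, 0.0]
wrist_force: [0.4, -0.4, -0.3]
finger_gap: -0.0001
```

```bash
cat > v.py <<'E'
from h import *
import sys
w=arm.snapshot("wrist");s=arm.snapshot("scene");o=arm.observe()
np.save("wrist.npy",w,allow_pickle=True);np.save("scene.npy",s,allow_pickle=True)
c=cv2.resize(s["img"][150:250,250:370],(360,300),interpolation=cv2.INTER_CUBIC)
cv2.imwrite("pics/"+sys.argv[1],np.hstack([cv2.resize(w["img"],(440,300)),c])[...,::-1])
d=o["position"]-[.5395,-.097,0];x=np.array([np.cos(np.radians(10.1)),np.sin(np.radians(10.1)),0]);y=np.array([-x[1],x[0],0])
print(o["clock"],"tcp cradle",d@x,d@y,"F",o["wrist_force"]@x,o["wrist_force"]@y,o["wrist_force"][2])
E
python3 v.py v6.png
```

```text
11.975 tcp cradle -0.03491742205269267 -0.00023629576999050397 F -0.30857732791003184 -0.4398915252707293 -0.25317131539685334
```

View pics/v6.png

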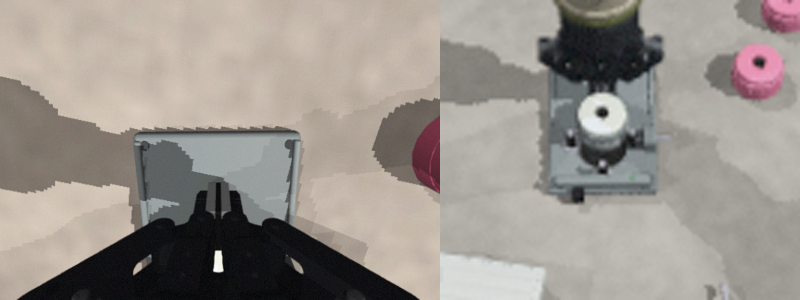

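Pod upright, centred at the mouth (button at (602,113) in the right half). Now slow pushing, with the force read each time.

>>> {"op": "send_rows", "data": {
  "steps": [
    {"dr": [0,0,0],"translation": [-0.002,0,0],"jaw": 255},
    {"dr": [0,0,0],"translation": [-0.004,0,0],"jaw": 255},
    {"dr": [0,0,0],"translation": [-0.006,0,0],"jaw": 255},
    {"dr": [0,0,0],"translation": [-0.008,0,0],"jaw": 255},
    {"dr": [0,0,0],"translation": [-0.01,0,0],"jaw": 255},
    {"dr": [0,0,0],"translation": [-0.011,0,0],"jaw": 255},
    {"dr": [0,0,0],"translation": [-0.012,0,0],"jaw": 255},
    {"dr": [0,0,0],"translation": [-0.012,0,0],"jaw": 255}
  ]
}}

```text
clock: 12.98
position: [0.5165, -0.1014, -0.0249]
ee_rot: [-0.087, 0.996, 0.0, -0.0]
wrist_force: [-3.0, -1.1, -0.1]
finger_gap: -0.0003
```

>>> {"op": "send_rows", "data": {
  "steps": [
    {"dr": [0,0,0],"translation": [-0.001,0,0],"jaw": 255},
    {"dr": [0,0,0],"translation": [-0.002,0,0],"jaw": 255},
    {"dr": [0,0,0],"translation": [-0.003,0,0],"jaw": 255},
    {"dr": [0,0,0],"translation": [-0.003,0,0],"jaw": 255}
  ]
}}

```text
clock: 13.48
position: [0.5184, -0.1008, -0.0252]
ee_rot: [-0.087, 0.996, 0.0, -0.001]
wrist_force: [-6.2, -0.3, 2.1]
finger_gap: -0.0
```

```bash
cat > f.py <<'E'
from h import *
o=arm.observe()
d=o["position"]-[.5395,-.097,0];x=np.array([np.cos(np.radians(10.1)),np.sin(np.radians(10.1)),0]);y=np.array([-x[1],x[0],0])
print(o["clock"],"tcp mm",(d@x*1e3).round(2),(d@y*1e3).round(2),"F",(o["wrist_force"]@x).round(2),(o["wrist_force"]@y).round(2),o["wrist_force"][2].round(2))
E
python3 f.py
```

```text
13.475 tcp mm -21.42 -0.07 F -6.2 0.78 2.05
```

>>> {"op": "send_rows", "data": {
  "steps": [
    {"dr": [0,0,0],"translation": [-0.001,0,0],"jaw": 255},
    {"dr": [0,0,0],"translation": [-0.002,0,0],"jaw": 255},
    {"dr": [0,0,0],"translation": [-0.002,0,0],"jaw": 255}
  ]
}}

```text
clock: 13.85
position: [0.5204, -0.1004, -0.0252]
ee_rot: [-0.087, 0.996, 0.0, -0.001]
wrist_force: [-6.6, 0.3, 2.4]
finger_gap: 0.0002
```

```bash
python3 f.py
```

```text
13.85 tcp mm -19.38 0.03 F -6.43 1.46 2.45
```

>>> {"op": "send_rows", "data": {
  "steps": [
    {"dr": [0,0,0],"translation": [-0.001,0,0],"jaw": 255},
    {"dr": [0,0,0],"translation": [-0.002,0,0],"jaw": 255},
    {"dr": [0,0,0],"translation": [-0.002,0,0],"jaw": 255}
  ]
}}

```text
clock: 14.22
position: [0.5227, -0.1, -0.0252]
ee_rot: [-0.087, 0.996, 0.0, -0.001]
wrist_force: [-4.5, 0.2, 0.1]
finger_gap: 0.0
```

```bash
python3 f.py
```

```text
14.225 tcp mm -17.04 0.03 F -4.45 0.95 0.12
```

>>> {"op": "send_rows", "data": {
  "steps": [
    {"dr": [0,0,0],"translation": [-0.001,0,0],"jaw": 255},
    {"dr": [0,0,0],"translation": [-0.002,0,0],"jaw": 255},
    {"dr": [0,0,0],"translation": [-0.002,0,0],"jaw": 255}
  ]
}}

```text
clock: 14.6
position: [0.5251, -0.0996, -0.0251]
ee_rot: [-0.087, 0.996, 0.0, -0.001]
wrist_force: [-4.8, -1.2, -1.5]
finger_gap: -0.0001
```

```bash
python3 f.py
```

```text
14.6 tcp mm -14.62 -0.04 F -4.93 -0.31 -1.51
```

>>> {"op": "send_rows", "data": {
  "steps": [
    {"dr": [0,0,0],"translation": [-0.001,0,0],"jaw": 255},
    {"dr": [0,0,0],"translation": [-0.001,0,0],"jaw": 255}
  ]
}}

```text
clock: 14.85
position: [0.5269, -0.0995, -0.0248]
ee_rot: [-0.087, 0.996, 0.0, 0.0]
wrist_force: [-3.3, -0.6, -1.6]
finger_gap: 0.0002
```

```bash
python3 f.py
```

```text
14.85 tcp mm -12.84 -0.23 F -3.3 0.01 -1.58
```

>>> {"op": "send_rows", "data": {
  "steps": [
    {"dr": [0,0,0],"translation": [-0.001,0,0],"jaw": 255},
    {"dr": [0,0,0],"translation": [-0.001,0,0],"jaw": 255}
  ]
}}

```text
clock: 15.1
position: [0.5274, -0.0994, -0.0248]
ee_rot: [-0.087, 0.996, 0.0, -0.0]
wrist_force: [-6.0, -0.5, -1.6]
finger_gap: -0.0002
```

```bash
python3 f.py
```

```text
15.1 tcp mm -12.31 -0.29 F -6.02 0.52 -1.6
```

>>> {"op": "send_rows", "data": {
  "steps": [
    {"dr": [0,0,0],"translation": [-0.001,0,0],"jaw": 255},
    {"dr": [0,0,0],"translation": [-0.001,0,0],"jaw": 255}
  ]
}}

```text
clock: 15.35
position: [0.5275, -0.0995, -0.0251]
ee_rot: [-0.087, 0.996, 0.0, -0.001]
wrist_force: [-7.8, -0.5, 0.3]
finger_gap: -0.0
```

```bash
python3 f.py
```

```text
15.35 tcp mm -12.26 -0.32 F -7.76 0.83 0.33
```

>>> {"op": "send_rows", "data": {
  "steps": [
    {"dr": [0,0,0],"translation": [-0.001,0,0],"jaw": 255},
    {"dr": [0,0,0],"translation": [-0.001,0,0],"jaw": 255}
  ]
}}

```text
clock: 15.6
position: [0.5275, -0.0995, -0.0252]
ee_rot: [-0.086, 0.996, 0.0, -0.002]
wrist_force: [-12.3, -1.1, 6.0]
finger_gap: 0.0002
```

```bash
python3 f.py
```

```text
15.6 tcp mm -12.22 -0.31 F -12.33 1.12 6.0
```

>>> {"op": "send_rows", "data": {
  "steps": [
    {"dr": [0,0,0],"translation": [-0.001,0,0],"jaw": 255},
    {"dr": [0,0,0],"translation": [-0.001,0,0],"jaw": 255}
  ]
}}

```text
clock: 15.85
position: [0.5275, -0.0995, -0.0254]
ee_rot: [-0.086, 0.996, 0.0, -0.003]
wrist_force: [-16.0, -1.3, 6.7]
finger_gap: 0.0001
```

```bash
python3 f.py
```

```text
15.85 tcp mm -12.23 -0.39 F -15.99 1.54 6.68
```

>>> {"op": "send_rows", "data": {
  "steps": [
    {"dr": [0,0,0],"translation": [-0.0003,0,0],"jaw": 255},
    {"dr": [0,0,0],"translation": [-0.0003,0,0],"jaw": 255}
  ]
}}

```text
clock: 16.1
position: [0.5275, -0.0995, -0.0254]
ee_rot: [-0.086, 0.996, 0.0, -0.003]
wrist_force: [-17.4, -1.9, 8.4]
finger_gap: 0.0002
```

```bash
python3 f.py
```

```text
16.1 tcp mm -12.24 -0.38 F -17.46 1.19 8.43
```

Solid stop: 17.5 N with no travel over the last ~3 mm commanded. I back straight off, then lift clear.

>>> {"op": "send_rows", "data": {
  "steps": [
    {"dr": [0,0,0],"translation": [0.002,0,0],"jaw": 255},
    {"dr": [0,0,0],"translation": [0.005,0,0],"jaw": 255},
    {"dr": [0,0,0],"translation": [0.01,0,0],"jaw": 255},
    {"dr": [0,0,0],"translation": [0.025,0,0],"jaw": 255},
    {"dr": [0,0,0],"translation": [0.04,0,0],"jaw": 255},
    {"dr": [0,0,0],"translation": [0.06,0,-0.03],"jaw": 255},
    {"dr": [0,0,0],"translation": [0.08,0,-0.08],"jaw": 255},
    {"dr": [0,0,0],"translation": [0.08,0,-0.13],"jaw": 255},
    {"dr": [0,0,0],"translation": [0.08,0,-0.15],"jaw": 255},
    {"dr": [0,0,0],"translation": [0.08,0,-0.15],"jaw": 255}
  ]
}}

```text
clock: 17.35
position: [0.4526, -0.1127, 0.1265]
ee_rot: [-0.087, 0.996, 0.0, 0.002]
wrist_force: [-0.4, 0.4, -0.4]
finger_gap: -0.0001
```

```bash
python3 - <<'E'
from h import *
s=arm.snapshot("scene");t=arm.snapshot("top");P=depth_pts(s)
a=cv2.resize(s["img"][160:240,260:360],(500,400),interpolation=cv2.INTER_CUBIC);b=cv2.resize(s["img"][80:300,100:540],(500,250))[:200]
cv2.imwrite("pics/v9.png",np.vstack([a,b])[...,::-1])
x=np.array([np.cos(np.radians(10.1)),np.sin(np.radians(10.1))]);y=np.array([-x[1],x[0]])
for n,s in(("scene",s),("top",t)):
    W=depth_pts(s).reshape(-1,3);L=np.c_[(W[:,:2]-[.5395,-.097])@x,(W[:,:2]-[.5395,-.097])@y]
    m=(W[:,2]>.037)&(W[:,2]<.050)&(abs(L[:,0])<.07)&(abs(L[:,1])<.05)
    print(n,m.sum(),L[m].mean(0).round(4),L[m].min(0).round(4),L[m].max(0).round(4),np.median(W[m,2]))
E
python3 f.py
```

```text
scene 179 [0.0277 0.0008] [ 0.001  -0.0243] [0.0565 0.0326] 0.04223386779664562
top 2 [0.0202 0.0295] [0.0202 0.0281] [0.0202 0.0309] 0.03876198739156933
17.45 tcp mm -89.42 0.14 F -0.35 -0.34 -0.33
```

View pics/v9.png

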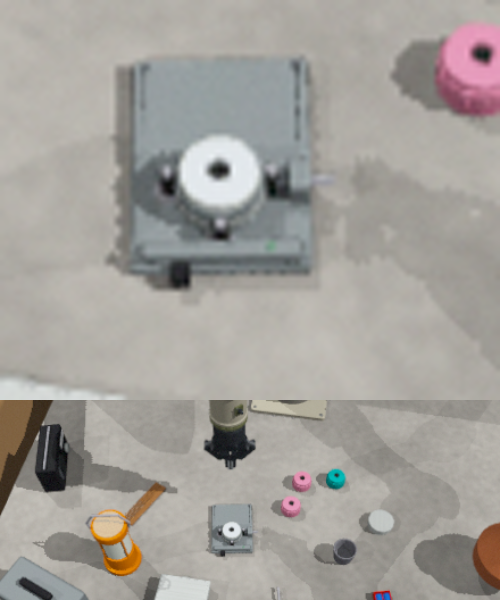

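The pod stands upright, touching all three pins, with the robot clear and the bystanders in place. I'm handing it in.

```bash
python3 -c "
from plant import arm
print(arm.job_done())"
```

```text
the job is handed in; nothing more can be done
None
```

The pod is on charge. I stood it upright on the bare front of the deck, then pushed it in with the shut fingers until it met a solid stop. I backed straight off and handed the job in at about 17.5 s.

**Push:** The jaw opened at about 6 N (the highest reading I took; your brief gave 7 to 13 N). Rubbing was about 3 to 5 N, a little under the 4 to 10 N you gave. At the stop the push rose to 17.5 N, with under 0.1 mm of travel over the last 2.3 mm commanded.

**Last checks:**
- **Final picture:** it shows the pod upright between the side post and jaw, against the back post. The look-alikes and bystanders in view appear unmoved.
- **Robot:** it is clear of the scene, with wrist force near zero.
- **Pod position:** a rough scene-camera depth estimate put the pod at x ≈ 28 mm, y ≈ 1 mm, against a nest at x = 25 mm, y = 0. That is within the camera's offset, a few mm. The top camera gave no usable reading of the pod.
- **Back post:** I could not measure the force left on it after letting go.

**Disagreements:**
- **TCP height:** the true fingertips sit about 41 mm short of the reported TCP. My first grasp therefore closed in the air above the pod without moving it. I corrected for this and the next grasp held.
- **Cameras:** their positions for the same thing differed by about 5 to 7 mm. I used the close wrist view for the cradle.

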